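# Pack the seedling crate and wedge its gate shut

### The job

Pack up this seedling stall: take the jar that stands in the way of the crate's gate and put it in the dark wooden jar tray, and stand every loose seedling strip (there are two or three) upright on the floor of the low crate. Then swing the crate's gate fully shut, and with it shut drive the wooden wedge, thin end first, under the swinging gate from outside, tapping it in until it is jammed tight and stays there by itself. Leave the flower pot among the strips where it stands.

Things in the scene. Friction and masses are not known exactly. Their poses are not given: they have to be found in the camera images.
- crate: low open-topped wooden crate, fixed, 168 mm deep (x), 296 wide (y); walls 8 mm thick, tops 60 mm above the table. Origin: on the table under its middle; x points to its back, away from the gate; y to the gate's hinge end; z up. Front: gate from y = +142 to -38 mm, fixed board (outer face x = -92) from y = -46 to -148. Hollow below floor and gate between the end walls
- crate_floor (a point): middle of the crate's inner floor, 26 mm above the table (its underside 18 mm above the table); axes as crate. The floor spans x -74 to +78 mm and y -140 to +140 mm from here
- gate (a joint): angle of the crate's wooden gate, rad: 0 = shut, grows as it swings outward (to the crate's -x), up to 1.6; starts about 0.85 to 1.1. 180 mm long from its hinge, 14 mm thick, lower edge 14 mm and upper edge 60 mm above the table, rigid in height; light hinge friction, stays where left. Shut, its outer face lies at x = -95 mm in the crate's frame
- gate_hinge (a point): point on the gate's vertical hinge axis (mid-thickness, half-way up the gate, 37 mm above the table), at x = -88, y = +142 mm in the crate's frame. From it the gate runs along its own -y; its own -x is the outward normal of its outer face
- wedge_heel (a point): wooden wedge, 36 mm wide, 147 long, 0.16 kg: a heel block 42 x 36 x 50 mm high, to grip across its 36 mm width, and from its +x face a ramp 105 mm long, its top falling from 24 to 4 mm high at the thin end. Point: centre of the heel, 25 mm above its flat underside; x points to the thin end, z up
- wedge_tip (a point): thin end of the wedge, on its underside, mid-width, 126 mm from the heel's centre; axes as wedge_heel. Under the gate the ramp first touches with the thin end about 52 mm past the gate's outer face; driven 1 to 5 mm further with some 10 to 20 N it jams and holds by friction
- jar_mid (a point): squat closed glass jar, 62 mm diameter, 64 mm high, about 0.25 kg, standing on the table in the gate's way, between the open gate and the crate. Point: its centre, half-way up
- jar_tray: dark wooden open tray 160 x 160 mm, fixed, walls 22 mm high and 6 mm thick, inner floor 6 mm above the table. Origin: on the table under its middle; z up
- pot_a_mid (a point): bystander: small planted terracotta flower pot, 74 mm across, 62 mm high to its rim, not to be moved. Point: its centre, half-way up
- strip1_mid (a point): seedling strip 1 of up to 3 alike (None if absent): black plastic cell strip 120 (x) x 58 (y) x 45 mm high, about 0.22 kg, rigid; small leaves on top stand some 20 mm higher and cannot be touched. Point: centre of the plastic block, half-way up; x along its length, z up
- strip2_mid (a point): seedling strip 2 of up to 3 alike (None if absent): black plastic cell strip 120 (x) x 58 (y) x 45 mm high, about 0.22 kg, rigid; small leaves on top stand some 20 mm higher and cannot be touched. Point: centre of the plastic block, half-way up; x along its length, z up
- strip3_mid (a point): seedling strip 3 of up to 3 alike (None if absent): black plastic cell strip 120 (x) x 58 (y) x 45 mm high, about 0.22 kg, rigid; small leaves on top stand some 20 mm higher and cannot be touched. Point: centre of the plastic block, half-way up; x along its length, z up
Things that resemble listed ones, but are neither listed nor needed, are in the scene too. What is shaped like the part that bears strip1_mid but blue is not meant. What is shaped like the part that bears jar_mid but blue is not meant.

How it is judged:
By the outcome, as a careful person would: the job done as asked, in the order asked, and still so for the second after the job is handed in, with the robot touching nothing.
Of strip1, strip2, strip3 only 2 to 3 are there at a start; the rules pass over those that are not, and their reading is None.
At some moment in a run one of strip1, strip2, strip3, jar may be knocked a few centimetres aside while the robot is not near it.
Once in a run the grip may slacken for a moment while it holds something.
It also fails if it takes over 210 s, if anything falls off the work surface, if the arm or the gripper's body presses on something with over 40 N, if the wrist force passes 120 N, or if a joint passes its speed limit or range.

### The arm

A 6-joint arm with a two-finger parallel gripper is mounted at the origin on the work surface. World frame = base frame: x ahead of the robot, y to its left, z up, the work surface at z = 0. Lengths are in m, angles in rad, forces in N, time in s.
With the tool pointing down it reaches from about 0.35 to 0.975 m from the base axis. Payload 7.1 kg.
Tool frame: the origin (TCP) lies midway between the tips of the shut fingers; the grasp point (between the pads) lies 19 mm behind it; z points along the fingers, x is the direction in which the jaws open and shut, and the axes are right-handed (so a half turn about z gives the same grasp; the last joint's range is limited). The gripper opens to 88 mm and grips with 3 to 60 N. Pads are 20 mm wide; open, the fingers measure 115 mm over their backs; the gripper's body (75 mm by 178 mm) begins 61 mm behind the grasp point.
Start: joints at [1.252, 0.423, 1.63, -0, 1.089, -0.019], TCP at [0.185, 0.597, 0.223] pointing down, gripper open.
Joint ranges: [-3, 3], [-0.9, 2.11], [0.09, 2.58], [-1.31, 4.45], [0.11, 2.69], [-2.54, 2.54]. Speed limits (rad/s): [2.39, 2.39, 3.01, 3.14, 3.14, 3.14].

### API

Orientations are given as a unit quaternion [w, x, y, z].
In Python, from station import move_pose, movel, movej, command_gripper, wait, inverse_kinematics, read_camera, camera_info, MotionError, job_done, get_time, get_joint_pos, get_qvel, get_effort, get_tcp_pos, get_ee_rot, get_ft_force, get_ft_torque, get_grip_width gives the robot as it stands. Calls block until the motion is done:
- move_pose(position, orientation): joint-space move of the TCP to a pose.
- movel(position, frame=None, v=0.15, until_force=None): straight line of the TCP; frame=None keeps the orientation; v is the mean speed in m/s. With until_force (N) it stops when the force on the tool has changed by that much, and returns True; else False.
- movej(angles): joint-space move.
- command_gripper(opening): opening from 0.0 (shut) to 1.0 (fully open); the grip force is fixed at half the most; returns when the fingers have stopped.
- wait(seconds).
- inverse_kinematics(position, orientation): joint angles nearest the present ones, or None.
- read_camera(name): name is "scene" or "top" or "wrist"; returns the picture (420x560x3 uint8, red, green, blue); there is no depth.
- camera_info(name): a dict with "intrinsics" (3x3 intrinsics, pixels), "dist" ([k1, k2, p1, p2, k3] as OpenCV has them; the pictures are not rectified), "T" (4x4, takes a point from camera to world coordinates); the wrist camera has in their place "tool_from_camera" (4x4, takes a point from camera to tool coordinates, whose origin is the TCP and whose axes are the tool frame's). Camera axes: x right, y up, looking along -z (the intrinsics and any distortion apply to the point x, -y, -z); pixel columns grow to the right and rows downward; lengths in m; the calibration is good to about 2 mm. A picture is of the moment at which its call begins: read the wrist's pose just before it. camera_info takes no time and is no camera call.
A pose or a line that the arm cannot do raises MotionError and nothing moves.
- job_done(): hands the job in, once; it reports no verdict.
Readings, each from a call of its own:
- get_time(): time.
- get_joint_pos(): joint angles.
- get_qvel(): joint speeds.
- get_effort(): joint torques, N m.
- get_tcp_pos(): TCP position.
- get_ee_rot(): TCP orientation.
- get_ft_force(): force on the tool from outside, world axes, zero at the start.
- get_ft_torque(): the same for the moment, N m.
- get_grip_width(): opening from 0.0 (shut) to 1.0 (fully open).
Only numpy, scipy, OpenCV 4.12 (cv2) and the standard library are available. Lean on these libraries where they do the work, as an engineer would, in place of code of your own. Each camera call takes 0.05 s, during which the arm holds its last target.

## Working session

There is one attempt and no reset: what is moved stays moved. The work goes in short steps, each a Python script; the robot and the scene stay as the last script left them, time stands still between calls to the robot, and variables do not carry over. Pictures are saved under pics/ and viewed, and the job is handed in when it is done.

```bash
ls -la; mkdir -p pics
python3 - <<'E'
from station import *
import cv2
for n in ["scene","top","wrist"]:
    im=read_camera(n); cv2.imwrite(f"pics/{n}0.png",im[:,:,::-1]); 
    ci=camera_info(n); print(n,{k:(v.tolist() if hasattr(v,'tolist') else v) for k,v in ci.items()})
print(get_time(),get_ee_rot(),get_tcp_pos())
E
```

```text
total 12
drwxr-xr-x  3 agent agent 4096 Dec  7 16:23 .
drwxr-xr-x 23 root  root  4096 Dec  7 16:23 ..
drwxr-xr-x  2 agent agent 4096 Dec  7 16:23 pics
scene {'intrinsics': [[487.7035087649049, 0.0, 271.0898040268914], [0.0, 487.7035087649049, 212.37963814783032], [0.0, 0.0, 1.0]], 'dist': [-0.12772402598609253, 0.0, 0.0, 0.0, 0.0], 'T': [[-0.6286350156594701, -0.6725302738668978, 0.39053943183670126, 0.8900173918073264], [0.7775679176676091, -0.5342595027013048, 0.33159450717316286, 0.35397049259324603], [-0.01435794208360008, 0.5121228509897504, 0.858792195465966, 0.9893412743084851], [0.0, 0.0, 0.0, 1.0]]}
top {'intrinsics': [[402.8713566501495, 0.0, 275.7369924790546], [0.0, 402.8713566501495, 208.54495231376347], [0.0, 0.0, 1.0]], 'dist': [0.00716400731605638, 0.0, 0.0, 0.0, 0.0], 'T': [[0.011064118476384308, 0.9852859826906936, -0.17055532121741304, 0.3232706240069148], [-0.9996207135670309, 0.015200336729403218, 0.022964728847791802, -0.0059063500920762705], [0.02521932374351807, 0.17023654741725458, 0.9850804554113195, 1.0578884330444354], [0.0, 0.0, 0.0, 1.0]]}
wrist {'intrinsics': [[335.281282843117, 0.0, 286.46719139689355], [0.0, 335.281282843117, 208.08471677134568], [0.0, 0.0, 1.0]], 'dist': [-0.07466457168019248, 0.0, 0.0, 0.0, 0.0], 'tool_from_camera': [[0.999999295424365, 0.0008151146201808938, -0.0008629825770839928, -0.00034746301944499347], [0.0005695928086796535, -0.9673034248316309, -0.25362129223120955, -0.06862772716219744], [-0.0010414964256702586, 0.25362062198715674, -0.9673032075766325, -0.16256950875094572], [0.0, 0.0, 0.0, 1.0]]}
0.15 [ 3.64250745e-04  8.04763255e-01  5.93595573e-01 -5.15949258e-04] [0.18441676 0.59669693 0.22206012]
```

View pics/top0.png

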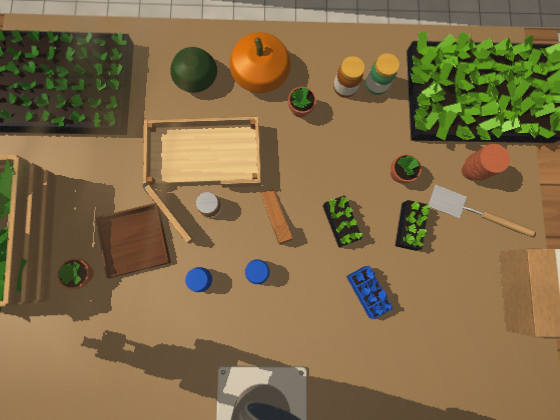

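View pics/scene0.png

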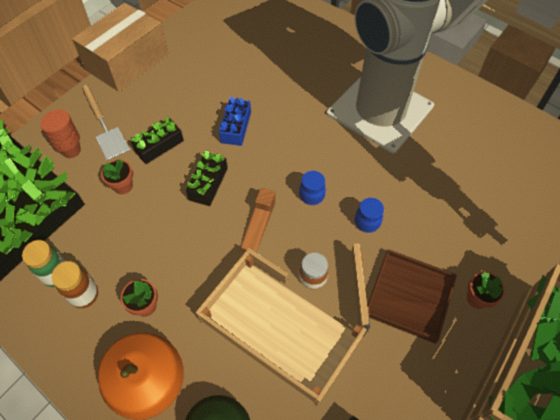

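View pics/wrist0.png

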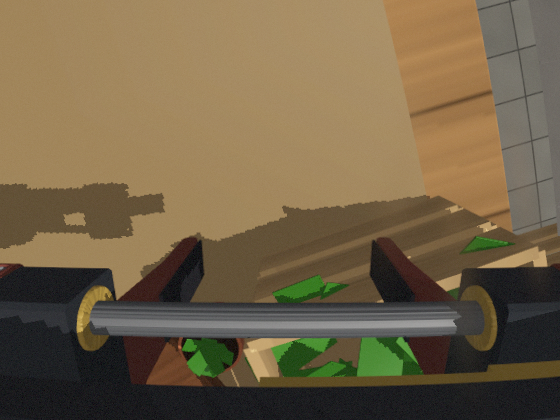

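The strip candidates are black at top-view (343,221) and (412,226), plus a blue one at (370,292) that I reject. The jars are a clear/grey one at (207,204), with blue ones at (198,279) and (257,272) that I reject. The only wedge is at (277,217), and the dark tray is at (134,240). I'll check these in close crops.

```bash
cat > h.py <<'E'
from station import *
import numpy as np, cv2
from scipy.spatial.transform import Rotation as R
def snap(name,fn=None):
    im=read_camera(name)
    if fn: cv2.imwrite('pics/'+fn,im[:,:,::-1])
    return im
def crop(im,r0,r1,c0,c1,s,fn):
    o=cv2.resize(im[r0:r1,c0:c1],None,fx=s,fy=s,interpolation=cv2.INTER_CUBIC)
    cv2.imwrite('pics/'+fn,o[:,:,::-1])
def camT(name,pose=None):
    ci=camera_info(name)
    if name!='wrist': return ci,np.array(ci['T'])
    p,q=pose
    T=np.eye(4);T[:3,:3]=R.from_quat(np.roll(q,-1)).as_matrix();T[:3,3]=p
    return ci,T@np.array(ci['tool_from_camera'])
def back(name,uv,z,pose=None):
    """pixel -> world point on plane z"""
    ci,T=camT(name,pose)
    n=cv2.undistortPoints(np.array(uv,float).reshape(-1,1,2),np.array(ci['intrinsics']),np.array(ci['dist'])).reshape(-1,2)
    d=np.c_[n[:,0],-n[:,1],-np.ones(len(n))]@T[:3,:3].T
    o=T[:3,3]; z=np.broadcast_to(z,len(d))
    return o+d*((z-o[2])/d[:,2])[:,None]
def proj(name,P,pose=None):
    ci,T=camT(name,pose)
    p=(np.atleast_2d(P)-T[:3,3])@T[:3,:3]
    p=np.c_[p[:,0],-p[:,1],-p[:,2]]
    return cv2.projectPoints(p,np.zeros(3),np.zeros(3),np.array(ci['intrinsics']),np.array(ci['dist']))[0].reshape(-1,2)
def quat(yaw):
    """tool down, tool x axis at angle yaw in world"""
    c,s=np.cos(yaw),np.sin(yaw)
    q=R.from_matrix(np.array([[c,s,0],[s,-c,0],[0,0,-1]])).as_quat()
    return np.roll(q,1)
E
python3 - <<'E'
import cv2
im=cv2.imread('pics/top0.png')
def c(r0,r1,c0,c1,s,f): cv2.imwrite('pics/'+f,cv2.resize(im[r0:r1,c0:c1],None,fx=s,fy=s,interpolation=cv2.INTER_CUBIC))
c(110,280,95,295,4,'c1.png'); c(150,310,310,440,3.7,'c2.png')
im=cv2.imread('pics/scene0.png'); c(90,210,120,320,4,'c3.png'); c(180,410,190,380,2.6,'c4.png')
E
```

```text
(no output)
```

View pics/c1.png

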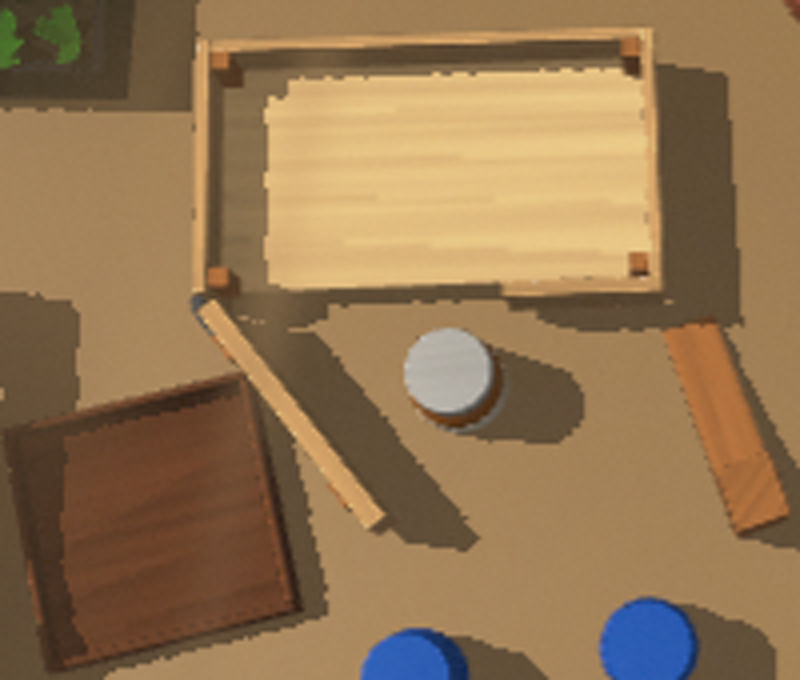

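View pics/c2.png

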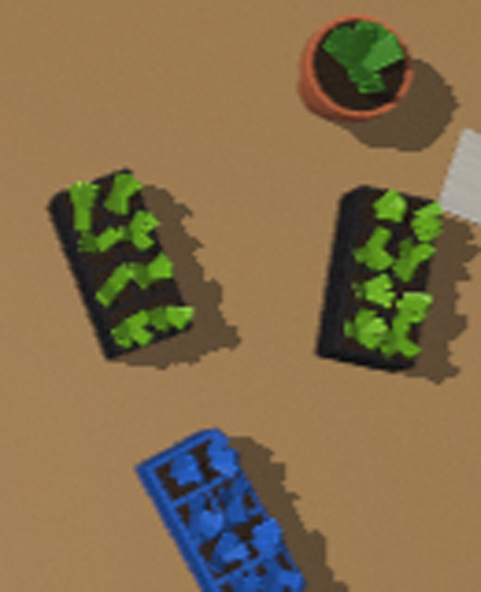

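View pics/c4.png

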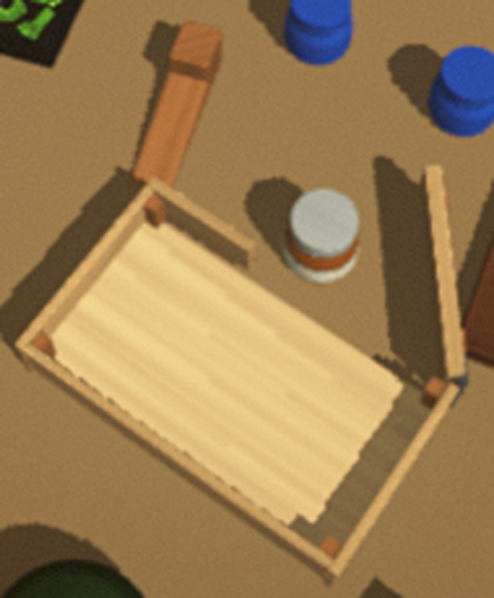

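Run:
```python
from h import *
np.set_printoptions(precision=4,suppress=True)
def c1(p): return [(95+x/4-.4,110+y/4-.4) for x,y in p]
cr=back('top',c1([(198,40),(652,29),(662,292),(194,292)]),.06);print('crate',cr[:,:2],[np.linalg.norm(cr[i]-cr[(i+1)%4]) for i in range(4)])
g=back('top',c1([(200,308),(214,298),(387,516),(370,530)]),.06);print('gate',g[:,:2])
j=back('top',c1([(448.5,371)]),.064);print('jar',j)
w=back('top',c1([(732,538),(789,514),(768,452),(720,470)]),.05);print('heel',w[:,:2],[np.linalg.norm(w[i]-w[(i+1)%4]) for i in range(4)])
w=back('top',c1([(668,332),(716,319)]),.004);print('tip',w[:,:2])
t=back('top',c1([(5,432),(240,378),(300,610),(50,672)]),.022);print('tray',t[:,:2],t.mean(0),[np.linalg.norm(t[i]-t[(i+1)%4]) for i in range(4)])
def c2(p): return [(310+x/3.7-.4,150+y/3.7-.4) for x,y in p]
for n,p in [('sA',[(50,202),(127,170),(191,318),(110,358)]),('sB',[(346,187),(440,205),(412,370),(318,355)]),]:
    s=back('top',c2(p),[.045,.045,.045,.045]);print(n,s[:,:2],s.mean(0)[:2],[np.linalg.norm(s[i]-s[(i+1)%4]) for i in range(4)])
print('pot',back('top',c2([(358,68)]),.062))
```

```text
crate [[0.7244 0.3143]
 [0.7385 0.0209]
 [0.5623 0.0113]
 [0.5572 0.3058]] [np.float64(0.2936629686720948), np.float64(0.1764253015303505), np.float64(0.29452308361382745), np.float64(0.16743605470748846)]
gate [[0.547  0.3014]
 [0.5536 0.2931]
 [0.4175 0.1784]
 [0.4088 0.1884]]
jar [[0.5084 0.1436 0.064 ]]
heel [[ 0.4076 -0.0351]
 [ 0.4231 -0.0707]
 [ 0.4622 -0.0572]
 [ 0.4503 -0.0271]] [np.float64(0.03886478807222758), np.float64(0.041305702442286665), np.float64(0.03243807435434219), np.float64(0.04344897700713281)]
tip [[ 0.5484  0.0078]
 [ 0.5578 -0.0242]]
tray [[0.4719 0.4316]
 [0.5095 0.2843]
 [0.3608 0.2374]
 [0.3205 0.3906]] [0.4157 0.336  0.022 ] [np.float64(0.15199586954173755), np.float64(0.155912587185958), np.float64(0.15844888885771033), np.float64(0.1568239925890003)]
sA [[ 0.5118 -0.1509]
 [ 0.5353 -0.2049]
 [ 0.4325 -0.2471]
 [ 0.4044 -0.1909]] [ 0.471  -0.1985] [np.float64(0.05889512372944006), np.float64(0.11115807029715412), np.float64(0.06281147833257285), np.float64(0.11466148509215733)]
sB [[ 0.5257 -0.3581]
 [ 0.514  -0.4235]
 [ 0.399  -0.3979]
 [ 0.4083 -0.3337]] [ 0.4618 -0.3783] [np.float64(0.06644910451593786), np.float64(0.11781179354632668), np.float64(0.06491566887586943), np.float64(0.11988207062930509)]
pot [[ 0.6068 -0.3642  0.062 ]]
```

View pics/c3.png

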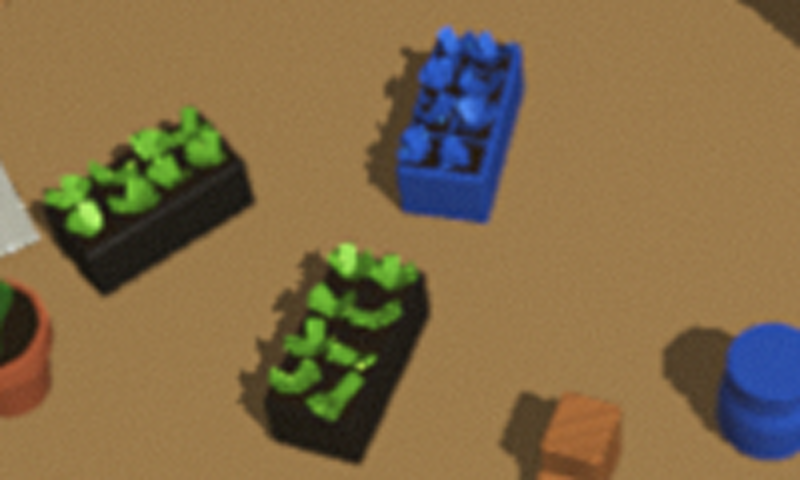

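Top view: the grey-lidded jar is at (207,203), and the strips are at (343,221) and (412,226), with no third one anywhere. The wedge heel is at the lower end (285,234) and its tip points to the crate. The pot is at (406,168). I'll cross-check the top-view estimates by projecting them into the scene view.

Run:
```python
from h import *
im=cv2.imread('pics/scene0.png')
im=cv2.resize(im,None,fx=1.4,fy=1.4)
def box(P,col):
    for u,v in proj('scene',P): cv2.drawMarker(im,(int(u*1.4+.5),int(v*1.4+.5)),col,cv2.MARKER_CROSS,9,1)
psi=.05;O=np.array([.6476,.1634,0]);M=R.from_euler('z',psi).as_matrix()
C=lambda p:O+np.array(p)/1e3@M.T
box(C([(84,148,60),(84,-148,60),(-92,-148,60),(-84,148,60),(-88,142,60)]),(0,0,255))
box([(.5084,.1436,.064),(.4157,.336,.006),(.4363,-.0485,.05),(.5531,-.0082,.004),(.607,-.364,.062)],(255,0,255))
for c,a in [((.471,-.1985),(.1051,.0417)),((.4618,-.3783),(.1155,-.025))]:
    a=np.array(a)/np.hypot(*a);b=np.array([-a[1],a[0]])
    box([np.r_[np.array(c)+s*a*.06+t*b*.029,.045] for s in(-1,1) for t in (-1,1)],(255,255,0))
cv2.imwrite('pics/ov.png',im)
```

```text
(no output)
```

View pics/ov.png

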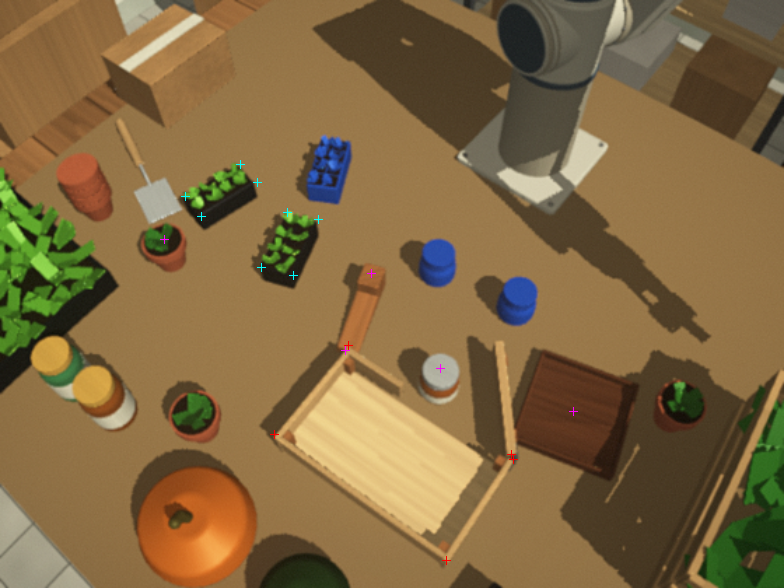

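The projected estimates land on their objects to within a pixel or two. Next I'll pick up the jar, with a wrist look from above first.

```bash
cat >> h.py <<'E'
def st(m=''):
    print(m,'t%.1f'%get_time(),'tcp',np.round(get_tcp_pos(),4),'w%.3f'%get_grip_width(),'F',np.round(get_ft_force(),1))
def wsnap(fn):
    pose=(get_tcp_pos(),get_ee_rot()); im=snap('wrist',fn)
    import pickle; pickle.dump(pose,open('pics/'+fn+'.pose','wb')); return im,pose
def wload(fn):
    import pickle; return pickle.load(open('pics/'+fn+'.pose','rb'))
E
python3 - <<'E'
from h import *
p=get_tcp_pos()
yaw=np.pi/2
move_pose([.508,.144,.2],quat(yaw)); st('above')
wsnap('w1.png'); snap('top','t1.png')
E
```

```text
above t2.2 tcp [0.508  0.1447 0.2001] w0.995 F [ 0.2  0.7 -0.2]
```

View pics/w1.png

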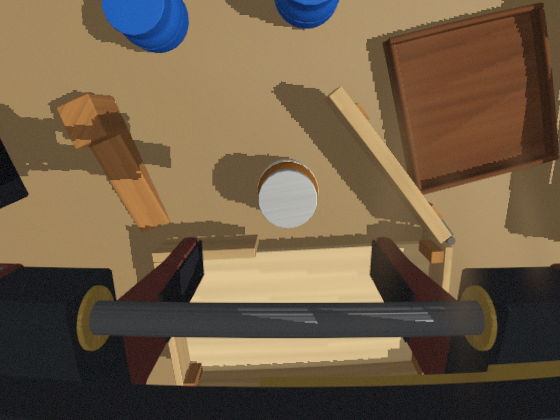

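Run:
```python
from h import *
np.set_printoptions(precision=4,suppress=True)
po=wload('w1.png')
print(back('wrist',[(288,198)],.064,po))
print('wedge tip',back('wrist',[(139,229),(170,222)],.004,po)[:,:2])
print('gate',back('wrist',[(329,95),(341,87),(443,241),(455,240)],.06,po)[:,:2])
print('tray',back('wrist',[(384,41),(543,4),(557,160),(423,193)],.022,po)[:,:2])
print('board',back('wrist',[(152,255),(257,237)],.06,po)[:,:2])
```

```text
[[0.5081 0.1459 0.064 ]]
wedge tip [[ 0.5581 -0.0237]
 [ 0.5496  0.0132]]
gate [[0.4176 0.1813]
 [0.4108 0.1915]
 [0.552  0.2973]
 [0.551  0.3094]]
tray [[0.3644 0.2373]
 [0.3223 0.3955]
 [0.4755 0.4344]
 [0.5123 0.2882]]
board [[0.5663 0.0124]
 [0.5473 0.1163]]
```

Run:
```python
from h import *
yaw=np.pi/2
move_pose([.508,.145,.12],quat(yaw))
movel([.508,.145,.016],v=.1,until_force=8); st('down')
command_gripper(0.3); st('grip')
movel([.508,.145,.10],v=.12); st('lift')
movel([.417,.337,.12],v=.2); st('over tray')
wsnap('w2.png')
```

```text
down t3.9 tcp [0.5085 0.1451 0.0165] w1.004 F [0.2 0.2 0.1]
grip t4.4 tcp [0.5082 0.1451 0.0162] w0.695 F [-1.8  0.5  2.1]
lift t5.2 tcp [0.5074 0.1448 0.0994] w0.690 F [-0.  -0.9 -3.5]
over tray t6.5 tcp [0.4171 0.3362 0.1197] w0.691 F [ 1.3 -1.2 -3.2]
```

View pics/w2.png

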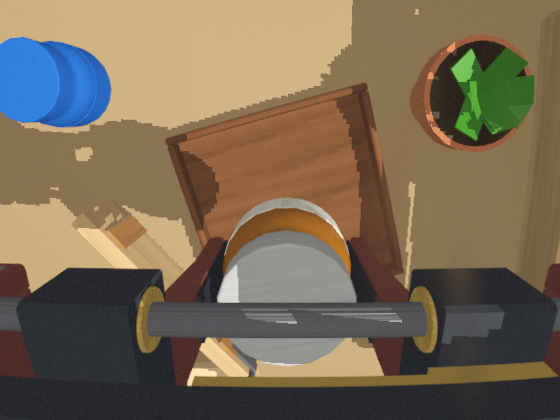

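The jar is held and sits centred over the dark tray. I'll lower it until it touches.

Run:
```python
from h import *
movel([.417,.337,.04],v=.1); st()
print(movel([.417,.337,.0205],v=.03,until_force=4)); st('down')
command_gripper(1.0); wait(.2)
movel([.417,.337,.15],v=.2); st('up')
snap('top','t2.png')
yaw=np.arctan2(.0417,.1051)+np.pi/2
move_pose([.471,-.1985,.2],quat(yaw)); st('stripA')
wsnap('w3.png')
im=snap('top'); crop(im,110,310,90,440,2.2,'t3.png')
```

```text
t7.5 tcp [0.4174 0.3373 0.0404] w0.693 F [ 0.9  0.4 -4.1]
True
down t8.1 tcp [0.4169 0.3369 0.0221] w0.698 F [-0.  -0.   4.6]
up t9.7 tcp [0.4165 0.3366 0.1493] w0.999 F [0.5 0.8 0.1]
stripA t11.7 tcp [ 0.4712 -0.1979  0.1998] w1.002 F [-1.3  0.2 -0.1]
```

View pics/t2.png

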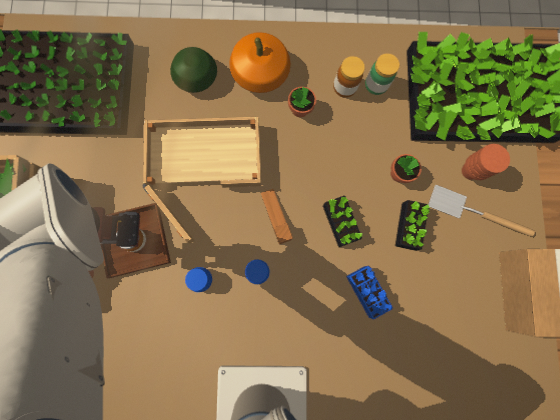

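View pics/w3.png

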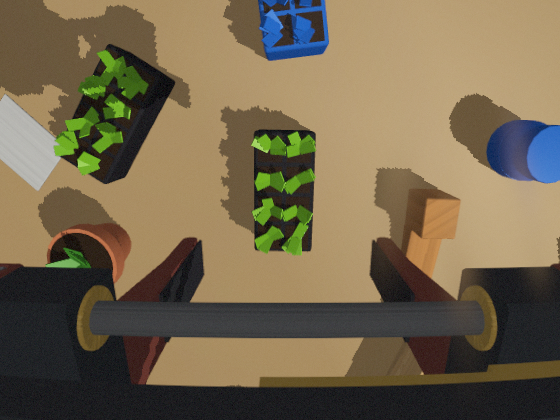

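View pics/t3.png

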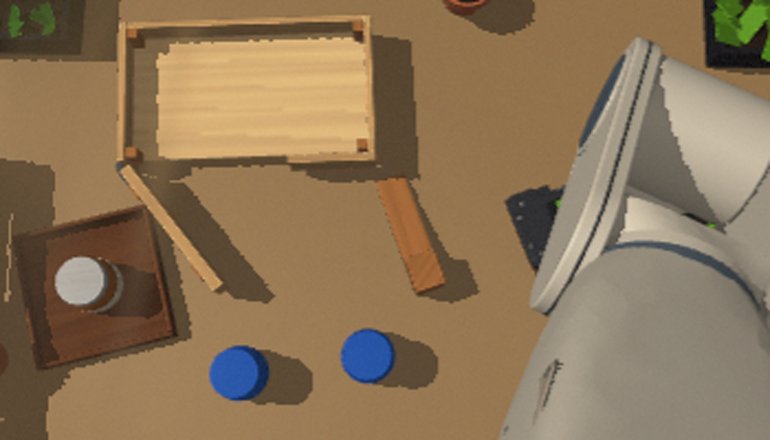

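The jar now stands in the tray (lid at (80,281) in the crop). In the wrist view strip A is centred at (284,190) and aligned with the jaws.

Run:
```python
from h import *
np.set_printoptions(precision=4,suppress=True)
s=back('wrist',[(255,131),(315,131),(312,250),(254,250)],.045,wload('w3.png'))
print(s[:,:2],s.mean(0),[np.linalg.norm(s[i]-s[(i+1)%4]) for i in range(4)])
d=(s[2]+s[3]-s[0]-s[1]); print(np.arctan2(d[1],d[0]),np.arctan2(.0417,.1051))
```

```text
[[ 0.4268 -0.2472]
 [ 0.4063 -0.1955]
 [ 0.5161 -0.1525]
 [ 0.5377 -0.2072]] [ 0.4717 -0.2006  0.045 ] [np.float64(0.055623474971665435), np.float64(0.1178400300654338), np.float64(0.058807749535711655), np.float64(0.11788738258821899)]
0.3594413703254983 0.37771446451102153
```

```bash
cat >> h.py <<'E'
PSI=.05; OC=np.array([.6476,.1634,0]); MC=R.from_euler('z',PSI).as_matrix()
def C(x,y,z): return OC+MC@(np.array([x,y,z])/1e3)
E
python3 - <<'E'
from h import *
c=[.4715,-.1997]; yaw=.365+np.pi/2
move_pose([*c,.12],quat(yaw))
print(movel([*c,.014],v=.1,until_force=8)); st('down')
command_gripper(0.2); st('grip')
movel([*c,.16],v=.15); st('lift')
t=C(2,70,0)
move_pose([t[0],t[1],.18],quat(PSI+np.pi/2)); st('over')
wsnap('w4.png')
E
```

```text
False
down t13.4 tcp [ 0.4719 -0.1999  0.0145] w1.001 F [ 0.4 -0.3 -0.4]
grip t14.0 tcp [ 0.4717 -0.1998  0.0142] w0.660 F [ 0.2 -0.4  3.3]
lift t15.1 tcp [ 0.4708 -0.1994  0.1592] w0.658 F [-0.7  1.  -1.8]
over t16.8 tcp [0.6461 0.2323 0.1797] w0.658 F [ 0.3  0.1 -1.9]
```

View pics/w4.png

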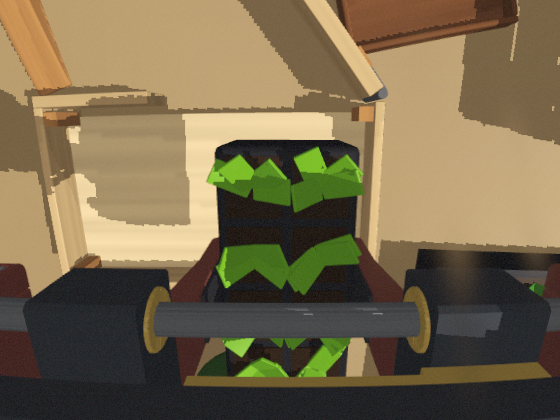

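Run:
```python
from h import *
t=C(2,70,0)
print(movel([t[0],t[1],.06],v=.1,until_force=10)); st()
print(movel([t[0],t[1],.037],v=.03,until_force=4)); st('down')
command_gripper(0.85); wait(.2)
movel([t[0],t[1],.18],v=.2); st('up')
wsnap('w5.png')
im=snap('top','t4.png')
c=[.4618,-.3783]; yaw=np.arctan2(-.025,.1155)+np.pi/2
move_pose([*c,.2],quat(yaw)); command_gripper(1.0); st('stripB')
wsnap('w6.png')
im=snap('top'); crop(im,110,310,90,440,2.2,'t5.png')
```

```text
False
 t18.2 tcp [0.6467 0.2336 0.0608] w0.661 F [-0.1  0.1 -1.3]
True
down t18.8 tcp [0.6458 0.2333 0.0401] w0.657 F [-1.   0.6  4.8]
up t20.4 tcp [0.6453 0.2331 0.1789] w0.848 F [-0.2  0.2 -0.5]
stripB t23.2 tcp [ 0.4619 -0.3782  0.2   ] w1.003 F [-0.5  0.2  0.1]
```

View pics/w5.png

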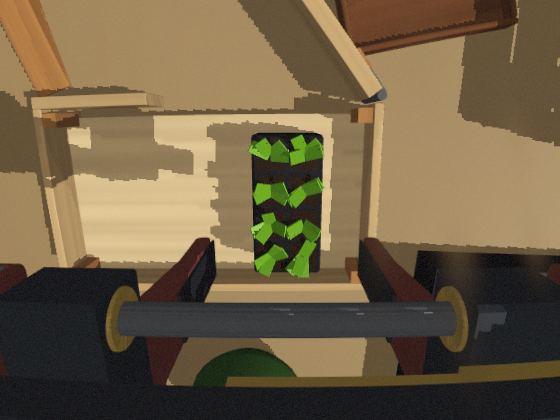

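View pics/w6.png

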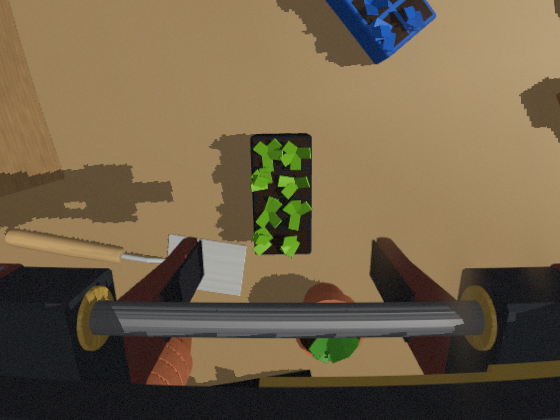

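View pics/t5.png

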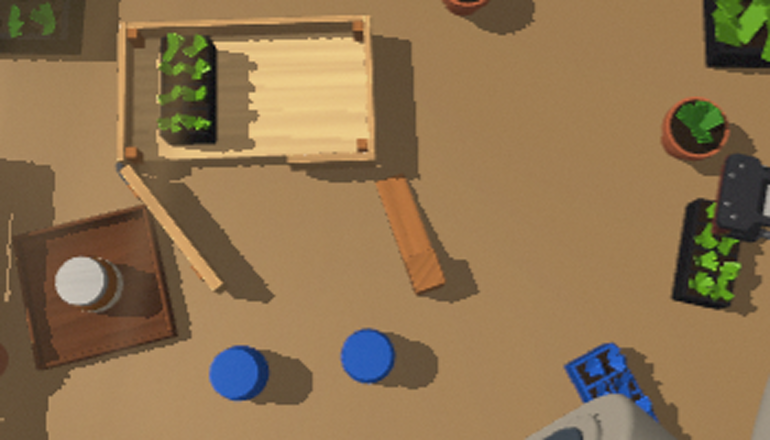

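Strip A stands squarely on the crate floor. Strip B is under the jaws at wrist (281,195), with the pot clear beyond it at about (330,310).

Run:
```python
from h import *
np.set_printoptions(precision=4,suppress=True)
s=back('wrist',[(251,135),(311,135),(311,254),(252,254)],.045,wload('w6.png'))
d=(s[2]+s[3]-s[0]-s[1]); a=np.arctan2(d[1],d[0]); c=s.mean(0)[:2]; print(c,a)
yaw=a+np.pi/2
move_pose([*c,.12],quat(yaw))
print(movel([*c,.014],v=.1,until_force=8)); st('down')
command_gripper(0.2); st('grip')
movel([*c,.16],v=.15); st('lift')
t=C(2,-65,0)
move_pose([t[0],t[1],.18],quat(PSI+np.pi/2)); st('over')
wsnap('w7.png')
```

```text
[ 0.4644 -0.384 ] -0.21326268399740433
False
down t24.9 tcp [ 0.4648 -0.3844  0.0146] w1.001 F [ 0.1 -0.8  0.5]
grip t25.5 tcp [ 0.4644 -0.384   0.0142] w0.657 F [-0.3  0.7  2.8]
lift t26.6 tcp [ 0.4638 -0.3836  0.159 ] w0.657 F [-0.6 -0.5 -2.6]
over t28.5 tcp [0.6528 0.0974 0.1799] w0.659 F [ 0.3  0.7 -1.8]
```

View pics/w7.png

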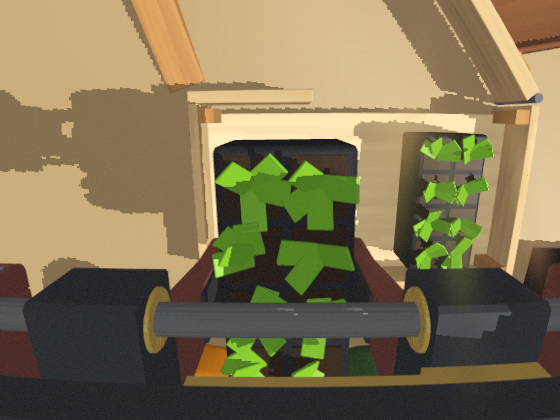

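Run:
```python
from h import *
t=C(2,-65,0)
print(movel([t[0],t[1],.06],v=.1,until_force=10)); st()
print(movel([t[0],t[1],.037],v=.03,until_force=4)); st('down')
command_gripper(0.85); wait(.2)
movel([t[0],t[1],.2],v=.2); st('up')
command_gripper(0.0)
p=C(-120,40,200); move_pose(p,quat(PSI+np.pi/2)); st()
wsnap('w8.png')
im=snap('scene','s8.png')
```

```text
False
 t29.9 tcp [0.6534 0.0986 0.0608] w0.659 F [-0.1  0.7 -1.6]
True
down t30.5 tcp [0.6526 0.0986 0.04  ] w0.656 F [-0.6 -0.2  3.6]
up t32.2 tcp [0.652  0.0985 0.1988] w0.850 F [-0.1 -0.1 -0.6]
 t34.0 tcp [0.527  0.1974 0.2006] w0.006 F [-0.6 -0.1 -0.1]
```

View pics/w8.png

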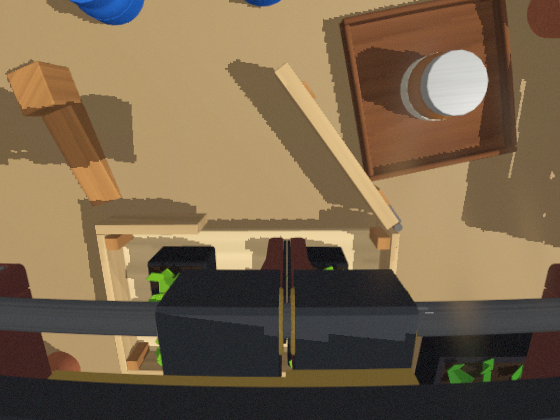

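View pics/s8.png

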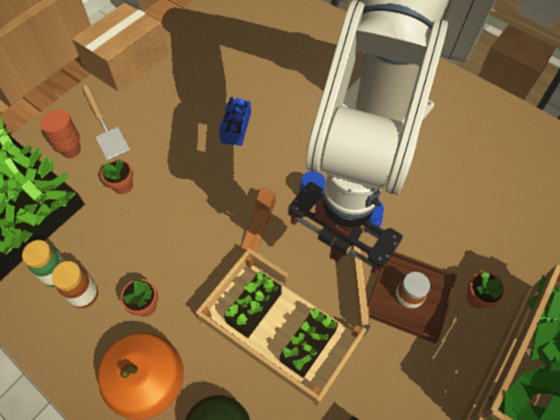

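Both strips are in the crate. The gate is open at about 0.92 rad, and the jar is in the tray. I'll push the gate shut from outside with closed fingers.

Run:
```python
from h import *
q=quat(PSI+np.pi/2); z=38
def G(th,r,o,z=z):
    d=np.array([-np.sin(th),-np.cos(th)]);n=np.array([-np.cos(th),np.sin(th)])
    p=np.array([-88,142])+r*d+o*n
    return C(p[0],p[1],z)
s=G(.93,135,48); print(s)
move_pose([s[0],s[1],.15],q)
print(movel(s,v=.1,until_force=8)); st('down')
for th in np.arange(.9,-.01,-.15):
    hit=movel(G(th,140,7+13),v=.12,until_force=15); st('th%.2f %s'%(th,hit))
    if hit: break
wsnap('w9.png'); im=snap('scene'); crop(im,180,410,180,480,2.5,'s9.png')
```

```text
[0.41797993 0.25180443 0.038     ]
False
down t36.0 tcp [0.4184 0.252  0.0385] w-0.000 F [0.9 0.1 1.1]
th0.90 False t36.4 tcp [0.4345 0.2233 0.0383] w0.001 F [0.1 0.9 0.2]
th0.75 False t36.7 tcp [0.4471 0.2068 0.038 ] w0.006 F [-0.7  0.7  0.9]
th0.60 False t37.0 tcp [0.4623 0.192  0.038 ] w0.007 F [-0.5  0.9  0.2]
th0.45 False t37.4 tcp [0.4797 0.1797 0.038 ] w0.006 F [-0.8 -0.1 -0.3]
th0.30 False t37.7 tcp [0.4989 0.1701 0.038 ] w0.003 F [ 1.  -0.3  0.4]
th0.15 False t38.0 tcp [0.5188 0.1635 0.0379] w-0.001 F [ 0.1  0.5 -0.6]
th-0.00 False t38.4 tcp [0.5393 0.16   0.0378] w0.009 F [-0.5  0.3  0.3]
```

View pics/s9.png

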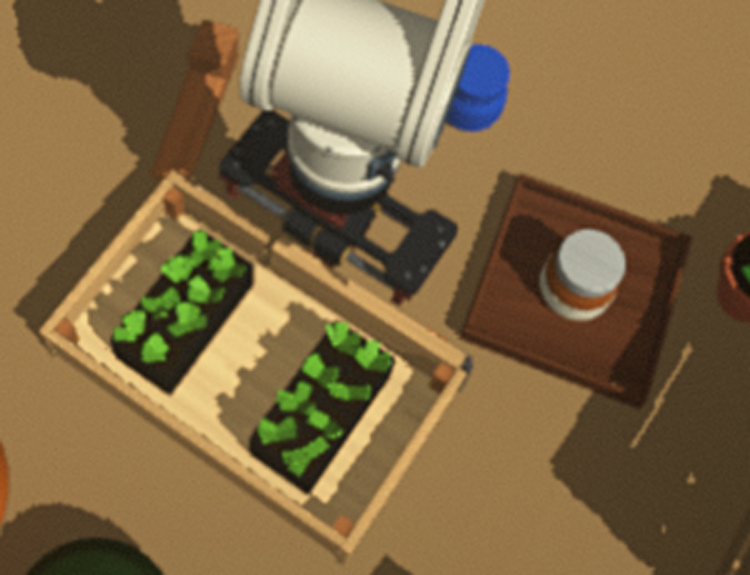

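The gate is nearly shut and moves with very little force. I'll finish with a guarded push along crate +x until it meets the stop.

Run:
```python
from h import *
p=np.array(get_tcp_pos()); d=MC@np.array([1,0,0])
print(movel(p+d*.025,v=.03,until_force=8)); st('stop')
print('crate-frame tcp',(MC.T@(np.array(get_tcp_pos())-OC))*1e3)
wait(.3); st()
movel(p-d*.02,v=.1); movel(p-d*.02+[0,0,.13],v=.2)
# look at the wedge: from above
h=np.array([.436,-.0485]); a=np.arctan2(-.0082+.0485,.5531-.4363); print('wedge yaw',a)
move_pose([*h,.2],quat(a+np.pi/2)); command_gripper(.9); st()
wsnap('w10.png')
im=snap('top'); crop(im,110,290,90,310,3.4,'t10.png')
```

```text
True
stop t38.8 tcp [0.5406 0.16   0.0375] w0.004 F [ 1.1  0.7 -0.3]
crate-frame tcp [-107.04065495    1.95954346   37.53848387]
 t39.1 tcp [0.5403 0.1599 0.0372] w0.005 F [-0.1 -0.3 -0.4]
wedge yaw 0.3322441543646999
 t42.4 tcp [ 0.436  -0.0485  0.2   ] w0.899 F [ 0.7 -0.9  0.1]
```

View pics/w10.png

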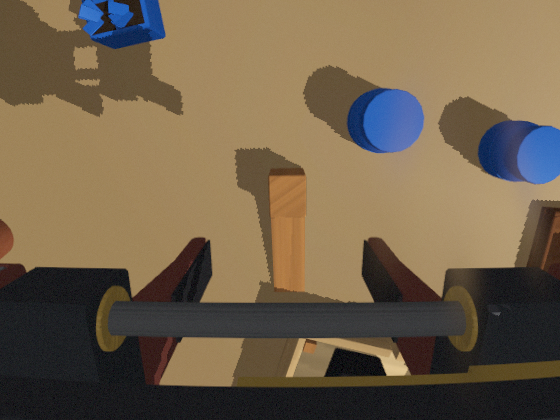

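View pics/t10.png

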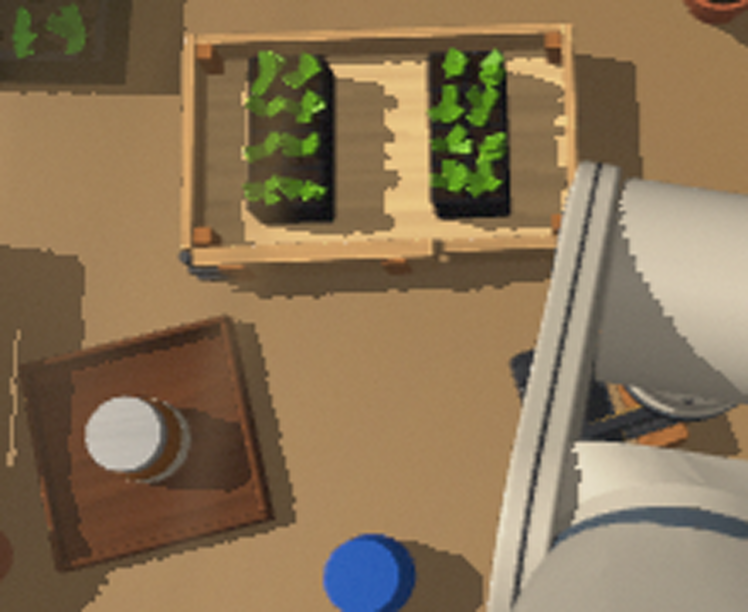

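```bash
python3 - <<'E'
from h import *
np.set_printoptions(precision=4,suppress=True)
uv=[(90+x/3.4-.4,110+y/3.4-.4) for x,y in [(397,266),(230,265),(434,240),(434,262),(190,257),(560,248)]]
print((back('top',uv,.05)-OC)@MC*1e3)
po=wload('w10.png')
h=back('wrist',[(269,170),(305,170),(306,217),(270,217)],.05,po);print(h[:,:2],h.mean(0))
t=back('wrist',[(273,290),(304,291)],.004,po);print(t[:,:2],t.mean(0))
d=t.mean(0)-h.mean(0);print(np.arctan2(d[1],d[0]),np.hypot(*d[:2]))
E
python3 - <<'E'
import cv2
im=cv2.imread('pics/w8.png');cv2.imwrite('pics/c8.png',cv2.resize(im[50:240,220:420],None,fx=4,fy=4,interpolation=cv2.INTER_CUBIC)[:600])
E
```

```text
[[ -99.5942  -10.2754   50.    ]
 [ -94.7223  113.913    50.    ]
 [ -80.4582  -38.201    50.    ]
 [ -97.4332  -37.9562   50.    ]
 [ -87.6143  143.6143   50.    ]
 [ -89.7459 -132.7597   50.    ]]
[[ 0.4191 -0.072 ]
 [ 0.4081 -0.0401]
 [ 0.4509 -0.0236]
 [ 0.4623 -0.0567]] [ 0.4351 -0.0481  0.05  ]
[[ 0.5603 -0.0229]
 [ 0.5496  0.0124]] [ 0.555  -0.0052  0.004 ]
0.3432898918833898 0.12733848023943545
```

View pics/c8.png

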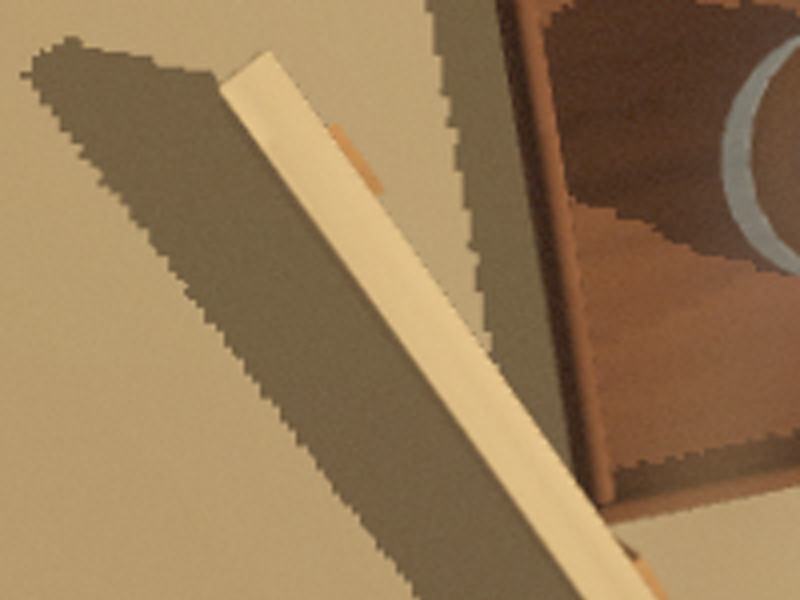

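The gate's outer edge measures x≈-97 mm in the crate frame (outer face -95 when shut), so it is shut. The thin battens at y≈-10 and +114 mm are to be avoided, so I'll wedge at y≈+27. Next I'll grip the wedge heel.

Run:
```python
from h import *
np.set_printoptions(precision=1,suppress=True)
a=.343; c=[.4355,-.0481]
move_pose([*c,.12],quat(a+np.pi/2)); 
print(movel([*c,.012],v=.1,until_force=8)); st('down')
command_gripper(0.0); st('grip')
movel([*c,.12],v=.12); st('lift')
p=C(-234,27,100); move_pose(p,quat(PSI+np.pi/2)); st('over')
wsnap('w11.png')
```

```text
False
down t44.1 tcp [ 0.4 -0.   0. ] w0.901 F [0.8 0.5 0. ]
grip t44.9 tcp [ 0.4 -0.   0. ] w0.403 F [-0.1  0.5  0.7]
lift t45.9 tcp [ 0.4 -0.   0.1] w0.409 F [-0.3  0.1 -1.9]
over t46.8 tcp [0.4 0.2 0.1] w0.409 F [-1.3 -0.2 -1. ]
```

View pics/w11.png

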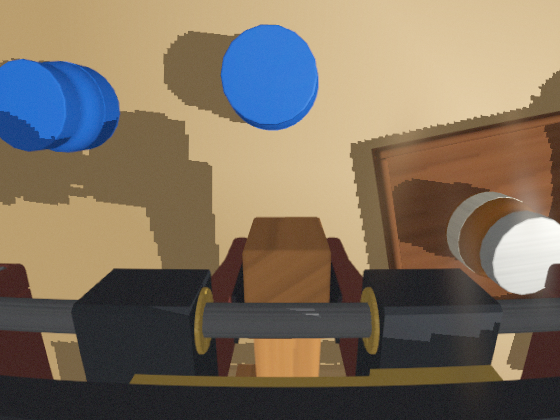

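Run:
```python
from h import *
def cf(): return np.round((MC.T@(np.array(get_tcp_pos())-OC))*1e3,1)
movel(C(-234,27,30),v=.1)
print(movel(C(-234,27,9),v=.02,until_force=3)); st('down'); print(cf())
z=cf()[2]+.5
movel(C(-234,27,z),v=.02)
print(movel(C(-185,27,z),v=.06,until_force=8)); st(); print(cf())
wsnap('w12.png'); im=snap('scene'); crop(im,180,380,200,460,3,'s12.png')
im=snap('top'); crop(im,110,290,90,310,3.4,'t12.png')
```

```text
True
down t48.6 tcp [0.4124 0.1787 0.0119] w0.409 F [ 0.3 -0.5  3.9]
[-234.1   27.    11.9]
False
 t49.8 tcp [0.4609 0.1809 0.0123] w0.407 F [-0.3  0.5 -2.4]
[-185.6   26.9   12.3]
```

View pics/s12.png

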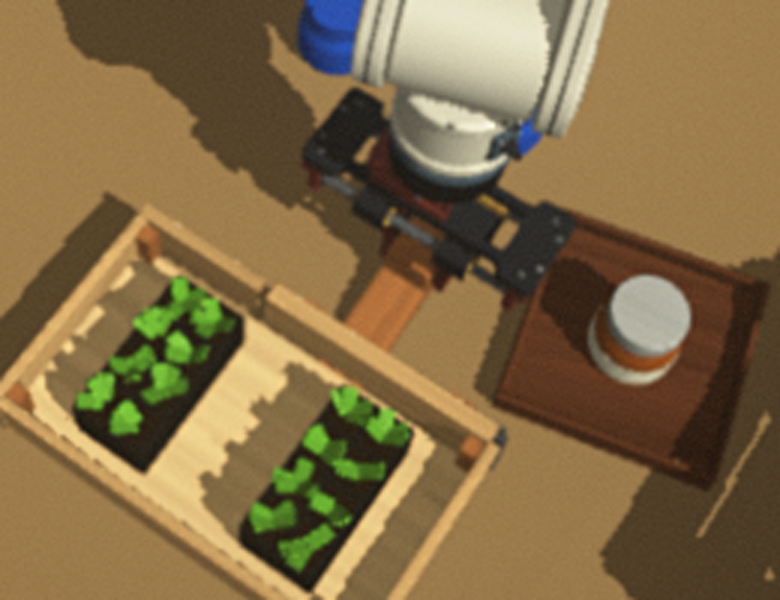

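View pics/t12.png

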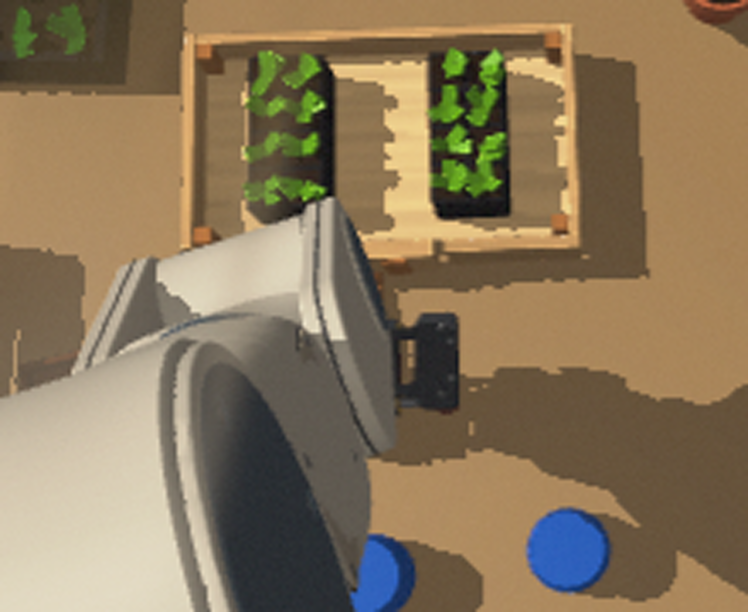

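View pics/w12.png

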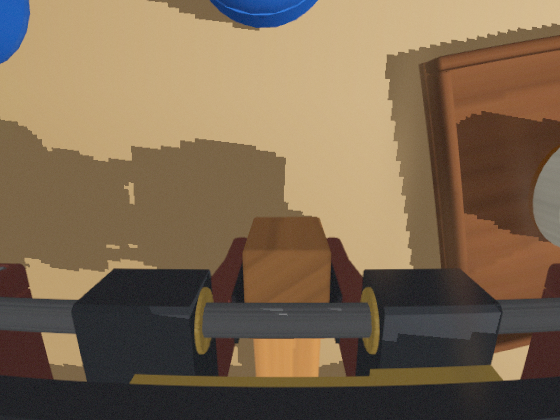

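The thin end is under the gate and still loose. Before driving it in, I'll release it and firmly re-press the gate near its free end to make sure it's fully shut.

Run:
```python
from h import *
def cf(): return np.round((MC.T@(np.array(get_tcp_pos())-OC))*1e3,1)
q=quat(PSI+np.pi/2)
movel(C(-185.6,27,11.8),v=.02)
command_gripper(.8); wait(.2)
movel(C(-185.6,27,130),v=.2); command_gripper(0)
move_pose(C(-130,-30,120),q)
movel(C(-130,-30,40),v=.1,until_force=8)
print(movel(C(-90,-30,40),v=.015,until_force=12)); st('press'); print(cf())
wait(.2)
movel(C(-130,-30,40),v=.1); movel(C(-130,-30,120),v=.2)
move_pose(C(-270,27,150),q)
wsnap('w13.png'); im=snap('scene'); crop(im,180,380,200,460,3,'s13.png')
```

```text
True
press t56.0 tcp [0.5423 0.1279 0.0394] w0.005 F [-0.   0.1  0.4]
[-106.9  -30.2   39.4]
```

View pics/s13.png

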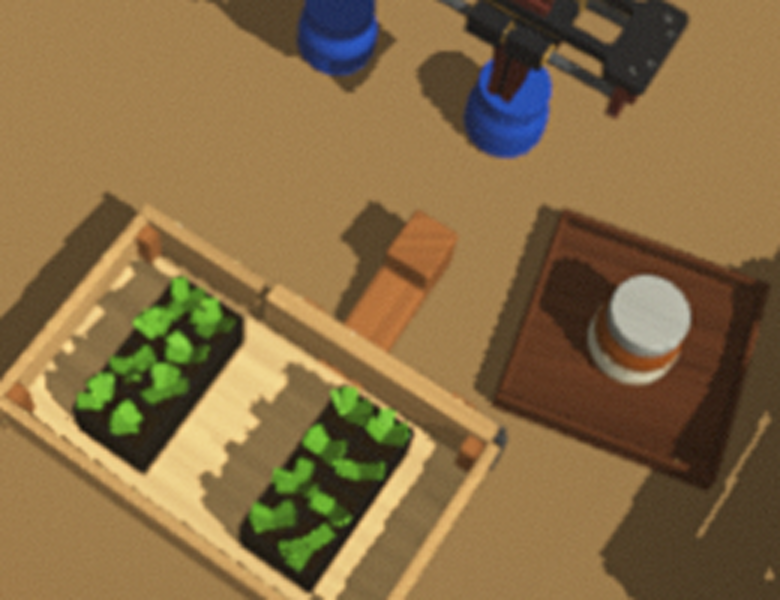

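View pics/w13.png

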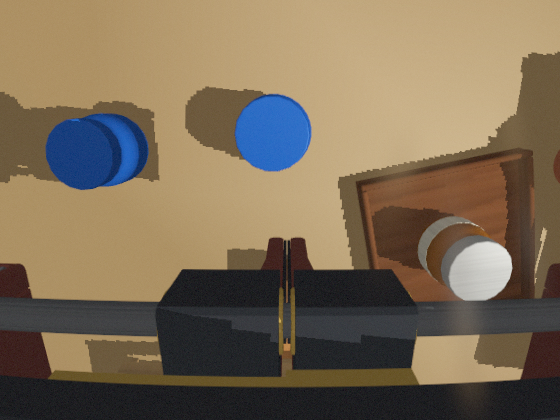

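The press stopped at the same x (-106.9 mm) as the earlier one at another y, so the gate is flush and shut. Now I'll tap the heel from behind.

Run:
```python
from h import *
def cf(): return np.round((MC.T@(np.array(get_tcp_pos())-OC))*1e3,1)
q=quat(PSI+np.pi/2)
move_pose(C(-232,27,100),q)
print(movel(C(-232,27,10),v=.1,until_force=6)); st()
print(movel(C(-208,27,10),v=.03,until_force=10)); st('a'); print(cf())
print(movel(C(-185,27,10),v=.02,until_force=14)); st('b'); print(cf())
```

```text
False
 t59.3 tcp [0.4149 0.1789 0.0105] w0.001 F [ 0.2  0.3 -0.5]
False
a t60.2 tcp [0.4387 0.18   0.01  ] w0.005 F [ 0.2  0.9 -0.1]
[-207.8   27.1   10. ]
True
b t60.8 tcp [0.4458 0.1799 0.0096] w0.006 F [-0.3 -1.  -0.3]
[-200.7   26.5    9.6]
```

Run:
```python
from h import *
def cf(): return np.round((MC.T@(np.array(get_tcp_pos())-OC))*1e3,1)
for f in (16,18,20):
    movel(C(-208,27,10),v=.05)
    print(f,movel(C(-185,27,10),v=.03,until_force=f),cf())
movel(C(-225,27,10),v=.1); movel(C(-225,27,120),v=.2); move_pose(C(-290,-100,180),quat(PSI+np.pi/2)); st()
im=snap('scene'); crop(im,180,380,200,460,3,'s14.png')
im=snap('top'); crop(im,110,290,90,310,3.4,'t14.png')
```

```text
16 True [-200.5   26.5    9.6]
18 True [-200.5   26.5    9.6]
20 True [-200.7   26.5    9.5]
 t64.8 tcp [0.3635 0.0492 0.1795] w0.008 F [1.1 0.7 0.4]
```

View pics/s14.png

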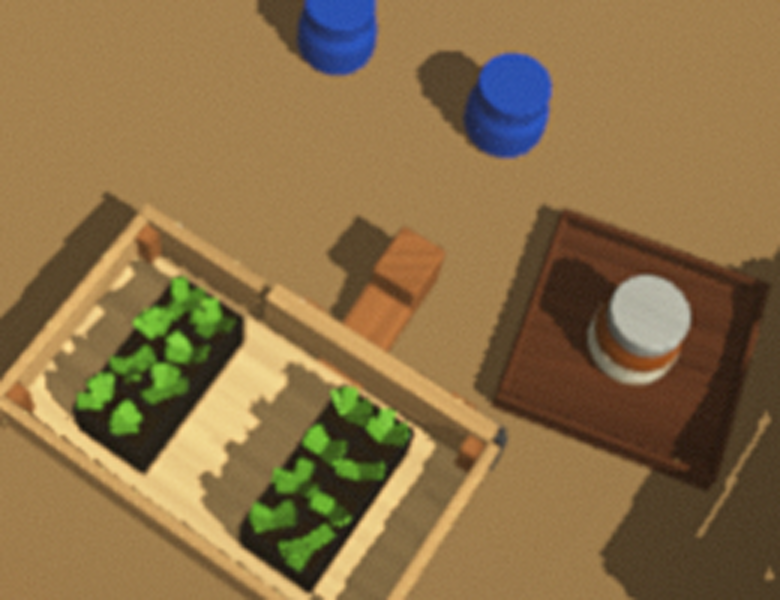

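View pics/t14.png

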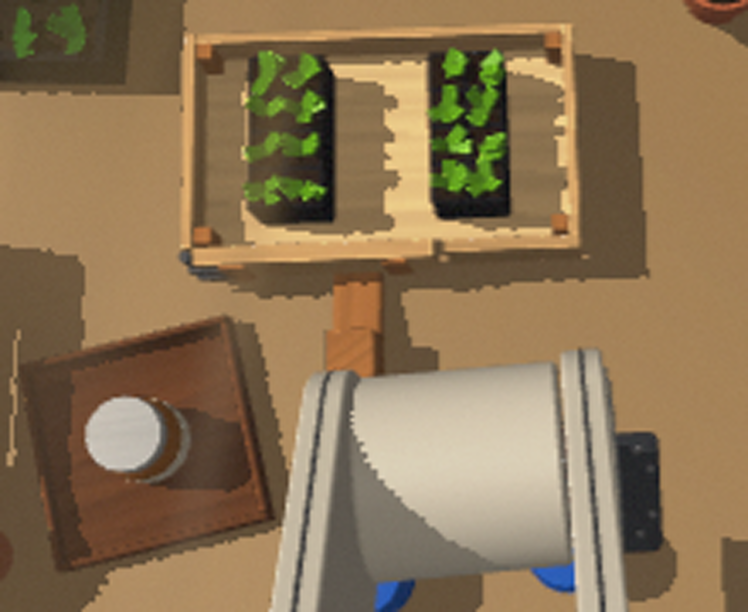

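The wedge is in, but only about 1 mm past first touch, and the brief taps may have tripped on impact spikes. I'll do a slower sustained push and watch the progress.

Run:
```python
from h import *
def cf(): return np.round((MC.T@(np.array(get_tcp_pos())-OC))*1e3,1)
q=quat(PSI+np.pi/2)
move_pose(C(-230,27,100),q); movel(C(-230,27,10),v=.1,until_force=6)
movel(C(-204,27,10),v=.05)
print(movel(C(-190,27,10),v=.008,until_force=14)); print(cf()); st()
for x in (-200,-199,-198,-197,-196):
    h=movel(C(x,27,10),v=.006,until_force=22); wait(.1); print(x,h,cf(),np.round(get_ft_force(),1))
    if h: break
```

```text
True
[-200.    26.5    9.5]
 t68.3 tcp [0.4465 0.1799 0.0095] w0.001 F [ 0.7 -0.2 -1.2]
-200 False [-200.   27.   10.] [-0.   0.4  0.4]
-199 False [-199.7   26.9    9.9] [-5.4  0.9  2. ]
-198 False [-199.8   26.8    9.8] [-8.4  1.7  6.1]
-197 False [-199.9   26.7    9.8] [-11.    3.3   8. ]
-196 False [-199.9   26.6    9.7] [-14.4   5.2  10.7]
```

Run:
```python
from h import *
def cf(): return np.round((MC.T@(np.array(get_tcp_pos())-OC))*1e3,1)
for x in (-194,-192,-190,-188):
    h=movel(C(x,27,10),v=.01,until_force=25); wait(.1); F=get_ft_force(); print(x,h,cf(),np.round(F,1))
    if h or np.linalg.norm(F)>32: break
```

```text
-194 False [-200.    26.3    9.5] [-20.3   5.3  14.6]
-192 False [-200.    26.     9.3] [-25.    7.   18.5]
-190 False [-200.1   25.8    9.2] [-31.    7.2  22.7]
```

It resisted about 31 N with no further movement (TCP holding at -200 mm, roughly 2 mm past first touch), so it's jammed. I'll back off and do a final check.

Run:
```python
from h import *
q=quat(PSI+np.pi/2)
movel(C(-206,26,10),v=.05); movel(C(-230,27,10),v=.1); movel(C(-230,27,150),v=.2)
wsnap('w16.png')
move_pose([.45,-.35,.3],quat(0.8)); wait(1.0); st()
im=snap('scene','s16f.png'); crop(im,180,380,200,460,3,'s16.png')
im=snap('top','t16f.png'); crop(im,110,290,90,310,3.4,'t16.png')
```

```text
t76.5 tcp [ 0.4499 -0.35    0.3   ] w0.004 F [ 0.1 -0.5 -0.3]
```

View pics/s16.png

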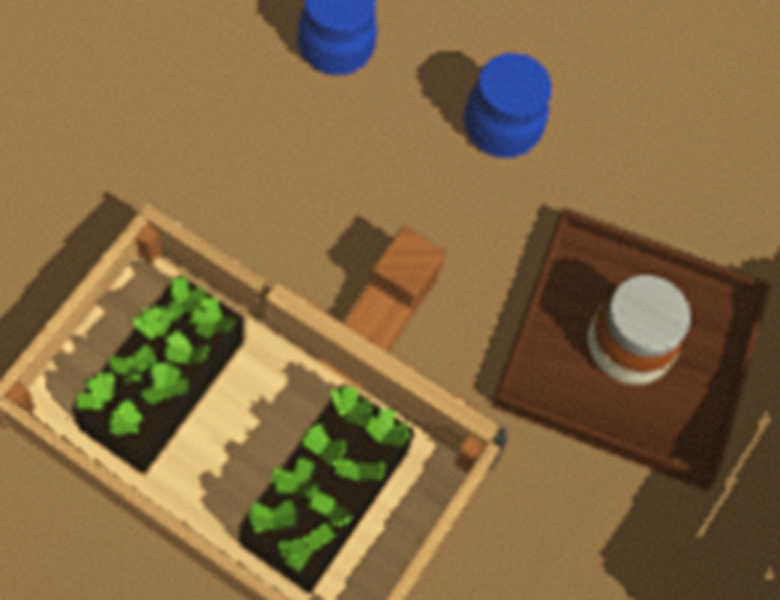

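View pics/t16.png

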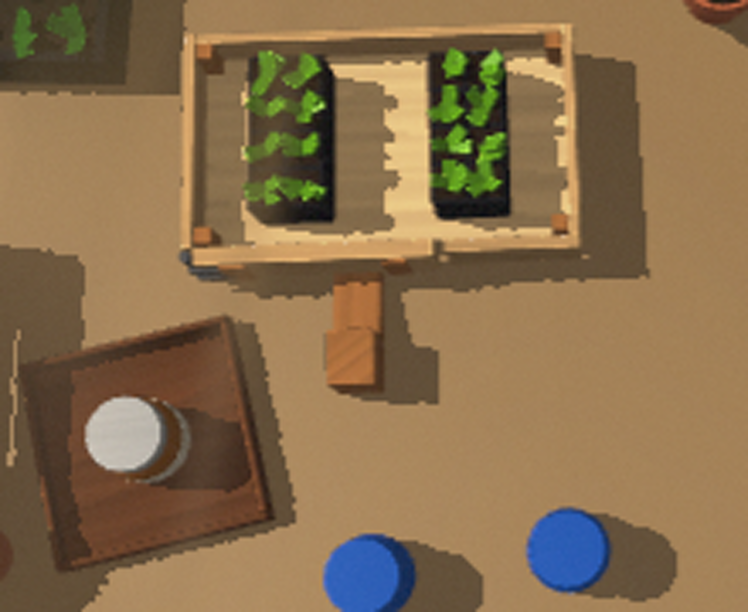

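View pics/t16f.png

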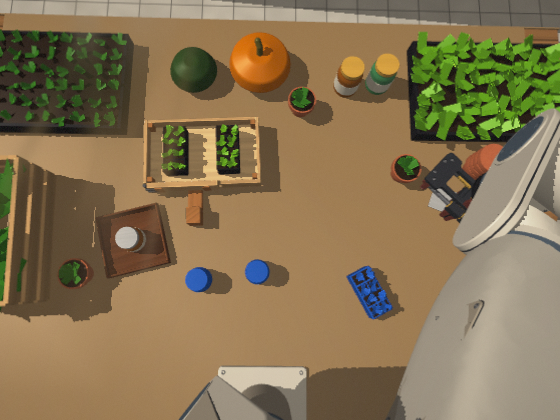

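Run:
```python
from h import *
np.set_printoptions(precision=1,suppress=True)
uv=[(90+x/3.4-.4,110+y/3.4-.4) for x,y in [(329,331),(376,328),(378,384),(328,386)]]
p=(back('top',uv,.05)-OC)@MC*1e3; print(p.mean(0))
job_done(); print(get_time())
```

```text
[-167.7   23.    50. ]
the job is handed in; nothing more can be done
the job is handed in; nothing more can be done
```

The job is done and handed in at about 77 s of the 210 s allowed. I put the jar in the dark tray and stood the two black strips that were present (there was no third) upright on the crate floor. I then pushed the gate shut and drove the wedge under it from outside, thin end first.

**Gate:** two presses at different points along it stopped at the same depth (crate x about −107 mm at the TCP). That means it is flush and fully shut.

**Wedge:** it went about 2 mm past first touch. It held still under roughly 31 N of sustained push and had not moved when I checked after backing off. The last picture puts its heel at x ≈ −168 mm, against −169 mm expected at first touch, with a few millimetres of measuring uncertainty.

**Rest of the scene:** the last pictures show both strips upright, the jar in the tray, and the pot and the blue look-alikes where they started.

**Not checked:** I did not pull back on the wedge, in case that loosened it. Some of the early tap readings were only brief impact spikes, so I repeated the drive as a slow push. No check failed or disagreed with another.

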